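# Refit the push-to-start knob of the ink warmer

## Task

The knob of the ink-warming plate lies in the drawer of the small parts cabinet. Pull the drawer out to its stop and leave it open, take out the black pointer knob, turn it so that its D-shaped hole matches the D-shaped shaft on the warming plate, and push it fully home on the shaft; then press it all the way down against the shaft's spring and finish while still holding it pressed down, without letting go. Do not knock over the ink jar.

Things in the scene. Friction and masses are not known exactly. Their poses are not given: they have to be found in the camera images.
- cabinet: Fixed low grey cabinet with one drawer, 200 deep (x) x 240 wide (y) x 100 high mm. Origin: centre of its underside. Drawer front and handle are on its -x side, towards the robot; the drawer slides along its own -x.
- cabinet_drawer0 (a joint): How far the drawer is out, m: 0 shut, 0.1336 at its stop; starts 0 to 0.015. Light friction (1 N plus 4 N s/m); stays where left. Inside 155 (x) x 198 (y) mm; floor 22 mm, side wall tops 78 mm, top of front panel 89 mm above the table. An eraser lies along its -y side, a short pencil along its +y side.
- cabinet_drawer0_handle (a point): Middle of the drawer's bar handle, 62 mm above the table; moves with the drawer. Level steel bar 11 mm thick, 120 mm long along the cabinet's y, its axis 35 mm before the drawer front (29 mm free behind it); thin posts 51 mm either side of the middle join it to the front. Axes as the cabinet's.
- knob: Loose black pointer knob, about 80 g, upright on the drawer floor. Origin: underside, on the axis of its hole; z up, x to its pointed nose (white line on top). A bar 26 mm thick (y; two parallel flat sides to grip) and 42 mm high, from 22 mm behind the axis to the nose tip 30 mm ahead (flat sides end 17 mm ahead); round collar, 40 mm in diameter, round the lowest 7 mm.
- knob_bore (a point): Closed end of the knob's hole, on its axis, 20 mm above its underside. Axes as the knob's. The hole is D-shaped, open below, 20 mm deep, 18 mm round, with its flat on the nose side (+x) 4.5 mm from the axis.
- warmer: Fixed white ink-warming plate, 240 (x) x 220 (y) mm. Control deck with the shaft at the front (-x, towards the robot), 55 mm above the table; the dark slab behind, 69 mm high, carries the ink jar. Origin: at table height, 110 mm behind the shaft's axis; the housing reaches from 150 mm before to 90 mm behind it.
- shaft_tip (a point): Centre of the top of the upright steel D-shaft, 83 mm above the table unpressed. 16 mm round, flat 3.5 mm from the axis; the point's x points from the axis squarely to the flat, z up. 1.5 mm chamfer. The knob's x (nose) must point the same way; play 1 mm all round, 8 degrees. Home: hole end rests on this top, knob underside 8 mm above the deck (3 mm when pressed).
- shaft (a joint): How far the shaft is pushed down, m: 0 up, 0.005 at its stop. It springs back: it begins to move at 4 N and takes 10 N to reach the stop.
- collar (a joint): Angle of the shaft in the warmer, rad, counter-clockwise from above; 0: flat faces the warmer's +x. Starts within 0.5 either way. Stiff (0.15 N m); need not be turned.
- ink_jar: Ink jar, 54 mm across, 57 mm high, standing on the warming slab. Origin: centre of its underside, z up.

How it is judged (in metres and radians):
On the way, in this order (a step that is already met when the one before it is completed fails the run):
1. the drawer is pulled out to its stop (value of joint cabinet_drawer0 above 0.127 m), for 0.2 s.
2. the knob is fully home on the shaft, nose towards the flat (z of knob_bore in the frame of shaft_tip between -0.003 and 0.003 m and horizontal distance between knob_bore and shaft_tip below 0.004 m and angle between knob's own z axis and vertical below 0.12 rad and angle between the x axis of knob and the x axis of shaft_tip, either way round below 0.25 rad), for 0.2 s.
At the end, for the whole second after the job is handed in: Knob home on the shaft (hole end within 3 mm of the shaft top, 4 mm off axis, upright within 7 degrees, x axes within 14 degrees), shaft held down over 3.5 of its 5 mm, fingers still bearing on the knob with over 2 N, drawer still over 110 mm out (all of step 2 and value of joint shaft above 0.0035 m and value of joint cabinet_drawer0 above 0.11 m and contact force between the fingers and knob above 2 N); the arm keeps its last pose, push and grip.
It fails at once if the ink jar is knocked over (angle between ink_jar's own z axis and vertical above 0.6 rad).
It also fails if it takes over 64 s, if anything falls off the work surface, if the arm or the gripper's body presses on something with over 40 N, if the wrist force passes 120 N, or if a joint passes its speed limit or range.

## Robot

A 6-joint arm with a two-finger parallel gripper is mounted at the origin on a cart in front of the work surface, level with it; the furniture and walls round the work are solid. World frame = base frame: x ahead of the robot, y to its left, z up, the work surface at z = 0. Lengths are in m, angles in degrees, forces in N, time in s.
With the tool pointing down it reaches from about 0.35 to 0.875 m from the base axis. Payload 4.2 kg.
Tool frame: the origin (TCP) lies on the centre line of the jaws, within the pads' length; the fingertips stand 25 mm ahead of it and the grasp point (between the pads) lies 6 mm ahead of it (finger_overhang is the distance from the TCP to the fingertips, in m); z points along the fingers, y is the line along which they close (so a half turn about z gives the same grasp; the last joint's range is limited). The gripper opens to 87 mm and grips with 3 to 60 N. Pads are 19 mm wide; open, the fingers measure 117 mm over their backs; the gripper's body (75 mm by 190 mm) begins 51 mm behind the grasp point.
Start: joints at [-48.724, 22.042, 0.453, 0, -68.411, -14.817], TCP at [0.278, -0.56, 0.248] pointing down, gripper open.
Joint ranges: [-179.83, 179.83], [-69.29, 118.12], [-61.27, 80.66], [-181.25, 117.63], [-171.15, -9.14], [-177.46, 177.46]. Speed limits (degrees/s): [159.86, 159.86, 180, 180, 180, 180].

## Interface

Orientations are given as a 3x3 rotation matrix whose columns are the frame's x, y, z axes.
In Python, from station import sense, capture, finish_job, spot_in, tip_of, finger_overhang gives the robot as it stands. The module is installed in compiled form; this text tells all that it offers.
- The arm moves only by the tool servo_tool, never from a script. Its arguments are lists of equal length, an entry for each row: "slide": the shift along the tool's x, y, z in m, a list of three; "spin": the turn about the tool's z in degrees; "grip": the closure, from 0 (fully open) to 1 (shut). A call has exactly 5 rows; each row is the pose to reach, as a shift and turn from the pose commanded when the call began, along the tool's axes at that moment; what a row does not reach only later rows make up. A row lasts 1/12 s, in which the tool goes at most 41.7 mm and 7.16 degrees, less where a joint would pass 70% of its speed; a pose out of reach is approached as far as the arm can. A call with a gripper value outside its range is refused whole. The fingers move at their own pace and stop on an object; the grip force is fixed at half the most. Time passes only in rows, so rows that repeat a pose let the fingers close, or fill a call up. It gives the time, the measured TCP pose, the force, the opening and the grip force at its end, in the units of the state.
- sense(): the state, without advancing time (a new reading comes with each control period).
- capture(name): name is "side" or "top" or "wrist"; returns a dict with "pixels" (400x640x3 uint8, blue, green, red), "depth" (400x640 float32, m along the optical axis (not along the pixel's ray), 0 where there is no reading), "fx", "fy", "cx", "cy" (pixels), "R" (3x3) and "t" (3): a world point X has camera coordinates R X + t; the wrist camera has in their place "hand_eye" (4x4, takes a point from camera to tool coordinates, whose origin is the TCP and whose axes are the flange's). Camera axes: x right, y down, z forward; pixel columns grow to the right and rows downward; lengths in m; the calibration is good to about 2 mm. A picture is of the moment at which its call begins: read the wrist's pose just before it.
- finish_job(): hands the job in; it is judged then, once.
Trained networks look in the newest picture that a camera, given by its name, has taken for a name from the list of things; names that differ only in an ending like _2 or _b are one class to them, and where a whole thing is asked for, a point or a joint stands for the part that bears it (a point fixed in the world has none). Each returns a list of dicts, best first, with "conf" (0 to 1); they miss things now and then, are a little off and sometimes report something else, mostly with a low value. They report only what shows in the picture. A call takes as long as a camera call.
- spot_in(thing, camera): "point" ([x, y, z] in m, in world coordinates, good to about 4 mm: the middle of the surface that is visible of it).
- tip_of(thing, camera): "point" ([x, y, z] in m, in world coordinates, good to about 4 mm: a listed point, or the origin of a listed thing).
The state is a dict: "time_s": time; "joints": joint angles; "joint_velocities": joint speeds; "effort": joint torques, N m; "tcp_pos": TCP position; "ee_rot": TCP orientation; "wrist_force": force on the tool from outside, world axes, zero at the start; "moment": the same for the moment, N m; "gripper_width": opening from 0.0 (shut) to 1.0 (fully open); "gripper_force": force on a finger pad.
Only numpy, scipy, OpenCV 4.12 (cv2) and the standard library are available. Lean on these libraries where they do the work, as an engineer would, in place of code of your own. Each camera call takes 0.05 s, during which the arm holds its last target. There are 200 camera calls.

## Working session

There is one attempt and no reset: what is moved stays moved. The work goes in short steps, Python scripts to look and compute and a tool call to move; the robot and the scene stay as the last step left them, time stands still between calls to the robot, and variables do not carry over. Pictures are saved under pics/ and viewed, at most 10 in all, crops included, and the job is handed in when it is done.

Besides the shell and the picture viewer there is one more tool, called after ">>>" in YAML: its name, and indented under it one key for each argument. servo_tool: Moves the arm, as the interface text tells. Its arguments: {"type":"object","properties":{"slide":{"type":"array"},"spin":{"type":"array"},"grip":{"type":"array"}},"required":["slide","spin","grip"]}

```bash
mkdir -p pics; cat > h.py <<'E'
import numpy as np, cv2
from station import sense, capture, finish_job, spot_in, tip_of, finger_overhang
np.set_printoptions(precision=4,suppress=True)
def show(s=None):
    s=s or sense(); print(s['time_s'],'tcp',np.array(s['tcp_pos']),'F',np.array(s['wrist_force']),'gw',s['gripper_width'],'gf',s['gripper_force']); return s
def look(thing,cam,f=tip_of):
    for d in f(thing,cam)[:2]: print(f.__name__,thing,cam,np.array(d['point']),round(d['conf'],2))
def cloud(c,s=None):
    v,u=np.mgrid[:400,:640]; d=c['depth']
    P=np.stack([(u-c['cx'])/c['fx']*d,(v-c['cy'])/c['fy']*d,d],-1)
    if 'R' in c: return (P-np.array(c['t']))@np.array(c['R'])
    H=np.array(c['hand_eye']); T=P@H[:3,:3].T+H[:3,3]
    return T@np.array(s['ee_rot']).T+np.array(s['tcp_pos'])
E
python3 - <<'E'
from h import *
s=show(); print(np.array(s['ee_rot']),finger_overhang)
ims=[]
for n in ['top','side']:
    c=capture(n); ims.append(c['pixels']); 
    for t in ['cabinet','cabinet_drawer0_handle','knob','warmer','shaft_tip','ink_jar']: look(t,n)
    cv2.imwrite(f'pics/{n}0.png',c['pixels'])
E
```

```text
0.0 tcp [ 0.2783 -0.559   0.2464] F [0.0456 0.2992 0.0649] gw 0.9996016932360894 gf 0.0
[[-0.8953 -0.4454 -0.001 ]
 [-0.4454  0.8953  0.0019]
 [ 0.      0.0022 -1.    ]] 0.025
call cabinet top [ 0.6993 -0.1772  0.0024] 0.61
call cabinet top [0.6907 0.1722 0.002 ] 0.6
call cabinet_drawer0_handle top [0.5554 0.1602 0.0612] 0.58
call knob top [0.5542 0.1589 0.0592] 0.69
call warmer top [ 0.6989 -0.1791  0.0015] 0.6
call shaft_tip top [ 0.5866 -0.169   0.0842] 0.57
call ink_jar top [ 0.7144 -0.2146  0.0705] 0.56
call cabinet side [ 0.6864  0.1666 -0.001 ] 0.94
call cabinet_drawer0_handle side [0.5513 0.1591 0.0605] 0.68
call warmer side [ 0.6984 -0.1785  0.002 ] 0.74
call shaft_tip side [ 0.587  -0.1703  0.0843] 0.44
call shaft_tip side [ 0.7029 -0.178   0.0016] 0.19
call ink_jar side [ 0.7163 -0.212   0.0687] 0.89
```

View pics/top0.png

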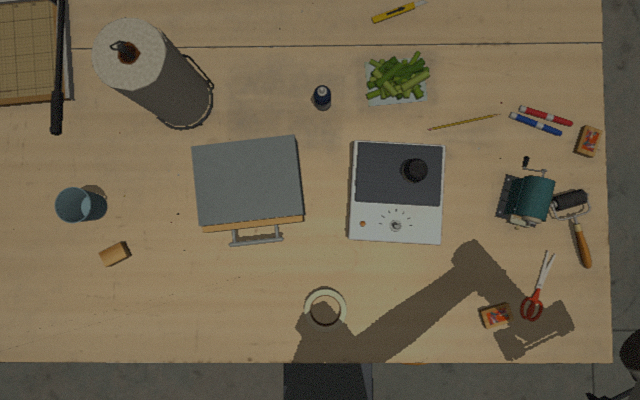

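View pics/side0.png

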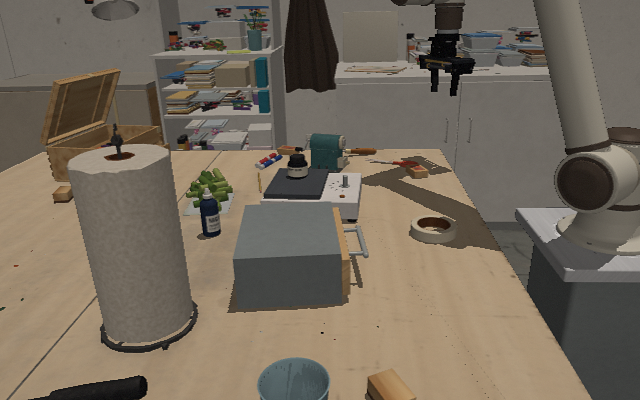

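```bash
python3 - <<'E'
from h import *
for n in ['top','side']:
    c=capture(n); W=cloud(c); 
    m=(abs(W[...,2]-0.0665)<.007)&(W[...,0]>.5)&(W[...,0]<.585)&(W[...,1]>0.05)&(W[...,1]<.3)&(c['depth']>0)
    p=W[m]; 
    if len(p)>20:
        r=cv2.minAreaRect(p[:,:2].astype(np.float32)*1000); print(n,'handle',len(p),r,p.mean(0))
    m=(W[...,2]>.08)&(W[...,0]>.5)&(W[...,0]<.85)&(W[...,1]>0.0)&(W[...,1]<.35)&(W[...,2]<.11)
    p=W[m]; print(n,'cab',len(p),cv2.minAreaRect(p[:,:2].astype(np.float32)*1000), np.median(p[:,2]))
    m=(W[...,2]>.075)&(W[...,2]<.095)&(abs(W[...,0]-.587)<.03)&(abs(W[...,1]+.17)<.03)
    p=W[m]; print(n,'shaft',len(p),cv2.minAreaRect(p[:,:2].astype(np.float32)*1000) if len(p)>5 else 0,p.mean(0))
    m=(W[...,2]>.045)&(W[...,2]<.075)&(W[...,0]>.5)&(W[...,0]<.85)&(W[...,1]>-.32)&(W[...,1]<-.04)
    p=W[m]; print(n,'warmer',len(p),cv2.minAreaRect(p[:,:2].astype(np.float32)*1000))
E
```

```text
top handle 331 ((564.439697265625, 182.833984375), (40.43247985839844, 173.5327606201172), 6.02588415145874) [0.5564 0.1618 0.0663]
top cab 9167 ((723.1861572265625, 196.98391723632812), (278.4562072753906, 278.671875), 6.221400737762451) 0.1002543259553928
top shaft 29 ((586.8129272460938, -169.60446166992188), (13.525323867797852, 9.260356903076172), 89.7905502319336) [ 0.5869 -0.1699  0.0832]
top warmer 8714 ((668.4215698242188, -176.2657470703125), (221.0213623046875, 240.66470336914062), 86.38467407226562)
side handle 333 ((561.632568359375, 188.12448120117188), (186.48590087890625, 43.88859176635742), 89.8964614868164) [0.5598 0.1854 0.0661]
side cab 6772 ((719.440185546875, 193.8717041015625), (272.6208801269531, 283.656494140625), 6.374006748199463) 0.10067497490127184
side shaft 21 ((585.4727783203125, -169.7457275390625), (9.61520004272461, 16.804157257080078), 13.259723663330078) [ 0.5859 -0.1684  0.0811]
side warmer 2879 ((666.6199340820312, -172.14480590820312), (218.2561798095703, 239.32887268066406), 85.87654876708984)
```

The top view shows the cabinet at about (247,182) with the handle bar from (232,243) to (283,238). The shaft is at (396,226) and the jar at (414,170). The side view agrees: the drawer is nearly shut and the knob isn't visible. Next I move over the handle and turn the jaws to match it.

>>> servo_tool:
  slide:
    - [-0.028, 0.026, 0]
    - [-0.056, 0.052, 0]
    - [-0.085, 0.078, 0]
    - [-0.113, 0.104, 0]
    - [-0.1416, 0.1303, 0]
  spin: [0, 0, 0, 0, 0]
  grip: [0.7, 0.7, 0.7, 0.7, 0.7]

```text
time_s: 1.22
tcp_pos: [0.3474, -0.3783, 0.2477]
ee_rot: [[-0.896, -0.445, 0.0], [-0.445, 0.896, -0.0], [-0.0, -0.0, -1.0]]
wrist_force: [0.8, -0.5, -0.0]
gripper_width: 0.706
gripper_force: 0.0
```

>>> servo_tool:
  slide:
    - [-0.028, 0.026, 0]
    - [-0.056, 0.052, 0]
    - [-0.085, 0.078, 0]
    - [-0.113, 0.104, 0]
    - [-0.1416, 0.1303, 0]
  spin: [0, 0, 0, 0, 0]
  grip: [0.7, 0.7, 0.7, 0.7, 0.7]

```text
time_s: 1.63
tcp_pos: [0.4162, -0.1983, 0.248]
ee_rot: [[-0.895, -0.446, 0.001], [-0.446, 0.895, -0.0], [-0.001, -0.001, -1.0]]
wrist_force: [1.1, -0.4, -0.5]
gripper_width: 0.346
gripper_force: 0.0
```

>>> servo_tool:
  slide:
    - [-0.028, 0.026, 0]
    - [-0.056, 0.052, 0]
    - [-0.085, 0.078, 0]
    - [-0.113, 0.104, 0]
    - [-0.1416, 0.1303, 0]
  spin: [0, 0, 0, 0, 0]
  grip: [0.7, 0.7, 0.7, 0.7, 0.7]

```text
time_s: 2.05
tcp_pos: [0.4849, -0.0183, 0.248]
ee_rot: [[-0.895, -0.446, 0.001], [-0.446, 0.895, 0.0], [-0.001, -0.0, -1.0]]
wrist_force: [0.4, -0.3, 0.3]
gripper_width: 0.296
gripper_force: 0.0
```

>>> servo_tool:
  slide:
    - [-0.028, 0.026, 0]
    - [-0.056, 0.052, 0]
    - [-0.085, 0.078, 0]
    - [-0.113, 0.104, 0]
    - [-0.1416, 0.1303, 0]
  spin: [-7, -14, -21, -28, -35]
  grip: [0.7, 0.7, 0.7, 0.7, 0.7]

```text
time_s: 2.47
tcp_pos: [0.5536, 0.1614, 0.2478]
ee_rot: [[-0.472, -0.882, 0.0], [-0.882, 0.472, 0.0], [-0.0, -0.0, -1.0]]
wrist_force: [0.9, -1.6, 0.2]
gripper_width: 0.302
gripper_force: 0.0
```

>>> servo_tool:
  slide:
    - [0, 0, 0]
    - [0, 0, 0]
    - [0, 0, 0]
    - [0, 0, 0]
    - [0, 0, 0]
  spin: [-7, -14, -21, -28, -34.6]
  grip: [0.7, 0.7, 0.7, 0.7, 0.7]

```text
time_s: 2.88
tcp_pos: [0.5533, 0.1597, 0.2475]
ee_rot: [[0.112, -0.994, -0.0], [-0.994, -0.112, -0.0], [0.0, 0.0, -1.0]]
wrist_force: [-0.6, -0.1, 0.5]
gripper_width: 0.296
gripper_force: 0.0
```

```bash
cat >> h.py <<'E'
def plan(xyz,yaw=None,s=None):
    """slide (tool axes) and spin to bring TCP to xyz, tool-y heading to yaw (deg)"""
    s=s or sense(); R=np.array(s['ee_rot']); d=R.T@(np.array(xyz)-np.array(s['tcp_pos']))
    y0=np.degrees(np.arctan2(R[1,1],R[0,1])); print('slide',d,'yaw',y0,'spin',None if yaw is None else (y0-yaw+180)%360-180)
E
python3 - <<'E'
from h import *
s=show(); print(np.array(s['joints']))
c=capture('wrist'); cv2.imwrite('pics/w1.png',c['pixels']); W=cloud(c,s)
print('handeye',np.array(c['hand_eye']))
look('cabinet_drawer0_handle','wrist'); look('cabinet','wrist')
def bar(W):
    a=np.radians(6); q=(W[...,:2]-[.5535,.16])@np.array([[np.cos(a),-np.sin(a)],[np.sin(a),np.cos(a)]])
    m=(abs(W[...,2]-.065)<.006)&(abs(q[...,0])<.014)&(abs(q[...,1])<.065)
    p=W[m]; print(len(p),p.mean(0), p[:,2].max())
    l=cv2.fitLine(p[:,:2].astype(np.float32),cv2.DIST_HUBER,0,.001,.001).ravel(); print('bar',l,np.degrees(np.arctan2(-l[0],l[1])))
bar(W); bar(cloud(capture('top')))
plan([.5535,.16,.1],186)
E
```

```text
2.8833 tcp [0.5533 0.1597 0.2475] F [-0.5511 -0.0556  0.4995] gw 0.2961868495223672 gf 0.0
[ 32.2057  17.2757  -6.6483   0.0005 -66.0805 -25.7869]
handeye [[ 0.0006 -0.9665 -0.2565  0.0689]
 [ 1.      0.0005  0.0004  0.0013]
 [-0.0002 -0.2565  0.9665 -0.1369]
 [ 0.      0.      0.      1.    ]]
call cabinet_drawer0_handle wrist [0.5514 0.1576 0.0644] 0.68
call cabinet wrist [ 0.6867  0.1738 -0.0007] 0.9
1894 [0.5524 0.1546 0.0659] 0.06943636669262465
bar [ 0.1097 -0.994   0.5502  0.1697] -173.70091
184 [0.5555 0.1364 0.0665] 0.07089277536694706
bar [ 0.1245 -0.9922  0.5563  0.1277] -172.84727
slide [-0.0005 -0.0002  0.1476] yaw -174.11027224079135 spin -0.11027224079134612
```

>>> servo_tool:
  slide:
    - [0, 0.0016, 0.03]
    - [0, 0.0016, 0.06]
    - [0, 0.0016, 0.09]
    - [0, 0.0016, 0.115]
    - [0, 0.0016, 0.13]
  spin: [0, -0.3, -0.3, -0.3, -0.3]
  grip: [0.7, 0.7, 0.7, 0.7, 0.7]

```text
time_s: 3.5
tcp_pos: [0.5502, 0.1585, 0.1146]
ee_rot: [[0.108, -0.994, -0.004], [-0.994, -0.108, -0.002], [0.001, 0.004, -1.0]]
wrist_force: [0.3, -0.5, -0.0]
gripper_width: 0.301
gripper_force: 0.0
```

>>> servo_tool:
  slide:
    - [0, 0, 0.015]
    - [0, 0, 0.03]
    - [0, 0, 0.04]
    - [0, 0, 0.0485]
    - [0, 0, 0.0485]
  spin: [0, 0, 0, 0, 0]
  grip: [0.7, 0.7, 0.7, 0.7, 0.7]

```text
time_s: 3.92
tcp_pos: [0.5509, 0.1588, 0.0675]
ee_rot: [[0.109, -0.994, -0.003], [-0.994, -0.109, -0.001], [0.001, 0.003, -1.0]]
wrist_force: [-0.3, -0.4, -0.2]
gripper_width: 0.301
gripper_force: 0.0
```

>>> servo_tool:
  slide:
    - [0, 0, 0]
    - [0, 0, 0]
    - [0, 0, 0]
    - [0, 0, 0]
    - [0, 0, 0]
  spin: [0, 0, 0, 0, 0]
  grip: [0.95, 0.95, 0.95, 0.95, 0.95]

```text
time_s: 4.33
tcp_pos: [0.5523, 0.1596, 0.07]
ee_rot: [[0.111, -0.994, 0.002], [-0.994, -0.111, 0.001], [-0.001, -0.002, -1.0]]
wrist_force: [-0.1, 0.2, 2.6]
gripper_width: 0.114
gripper_force: 30.0
```

>>> servo_tool:
  slide:
    - [0, 0.01, 0]
    - [0, 0.03, 0]
    - [0, 0.05, 0]
    - [0, 0.065, 0]
    - [0, 0.075, 0]
  spin: [0, 0, 0, 0, 0]
  grip: [0.95, 0.95, 0.95, 0.95, 0.95]

```text
time_s: 4.75
tcp_pos: [0.4769, 0.1513, 0.07]
ee_rot: [[0.111, -0.994, 0.002], [-0.994, -0.111, 0.001], [-0.001, -0.002, -1.0]]
wrist_force: [1.0, -0.9, 1.3]
gripper_width: 0.111
gripper_force: 30.0
```

>>> servo_tool:
  slide:
    - [0, 0.01, 0]
    - [0, 0.02, 0]
    - [0, 0.03, 0]
    - [0, 0.04, 0]
    - [0, 0.045, 0]
  spin: [0, 0, 0, 0, 0]
  grip: [0.95, 0.95, 0.95, 0.95, 0.95]

```text
time_s: 5.17
tcp_pos: [0.4324, 0.1464, 0.0699]
ee_rot: [[0.111, -0.994, 0.002], [-0.994, -0.111, 0.001], [-0.001, -0.002, -1.0]]
wrist_force: [1.3, -0.3, 5.8]
gripper_width: 0.119
gripper_force: 30.0
```

>>> servo_tool:
  slide:
    - [0, 0.003, 0]
    - [0, 0.006, 0]
    - [0, 0.01, 0]
    - [0, 0.013, 0]
    - [0, 0.014, 0]
  spin: [0, 0, 0, 0, 0]
  grip: [0.95, 0.95, 0.95, 0.95, 0.95]

```text
time_s: 5.58
tcp_pos: [0.4203, 0.1452, 0.07]
ee_rot: [[0.112, -0.994, 0.005], [-0.994, -0.112, 0.002], [-0.001, -0.005, -1.0]]
wrist_force: [8.2, -4.7, 0.3]
gripper_width: 0.116
gripper_force: 30.0
```

>>> servo_tool:
  slide:
    - [0, 0.002, 0]
    - [0, 0.003, 0]
    - [0, 0.003, 0]
    - [0, 0.003, 0]
    - [0, 0.003, 0]
  spin: [0, 0, 0, 0, 0]
  grip: [0.95, 0.95, 0.95, 0.95, 0.95]

```text
time_s: 6.0
tcp_pos: [0.4201, 0.1452, 0.07]
ee_rot: [[0.113, -0.994, 0.009], [-0.994, -0.113, 0.003], [-0.002, -0.009, -1.0]]
wrist_force: [16.8, -9.0, -4.1]
gripper_width: 0.111
gripper_force: 30.0
```

>>> servo_tool:
  slide:
    - [0, -0.003, 0]
    - [0, -0.004, 0]
    - [0, -0.004, 0]
    - [0, -0.004, 0]
    - [0, -0.004, 0]
  spin: [0, 0, 0, 0, 0]
  grip: [0.95, 0.7, 0.7, 0.7, 0.7]

```text
time_s: 6.42
tcp_pos: [0.4187, 0.1442, 0.0686]
ee_rot: [[0.111, -0.994, -0.002], [-0.994, -0.111, -0.001], [0.001, 0.002, -1.0]]
wrist_force: [0.8, 0.4, 0.0]
gripper_width: 0.277
gripper_force: 0.0
```

>>> servo_tool:
  slide:
    - [0, 0, -0.01]
    - [0, 0, -0.04]
    - [0, 0, -0.08]
    - [0, 0, -0.12]
    - [0, 0, -0.15]
  spin: [0, 0, 0, 0, 0]
  grip: [0.7, 0.7, 0.7, 0.7, 0.7]

```text
time_s: 6.83
tcp_pos: [0.4196, 0.1447, 0.2219]
ee_rot: [[0.111, -0.994, 0.002], [-0.994, -0.111, 0.001], [-0.001, -0.002, -1.0]]
wrist_force: [0.7, 0.5, 0.6]
gripper_width: 0.302
gripper_force: 0.0
```

>>> servo_tool:
  slide:
    - [0, 0, -0.04]
    - [0, -0.02, -0.06]
    - [0, -0.04, -0.08]
    - [0, -0.04, -0.1]
    - [0, -0.04, -0.1]
  spin: [0, 0, 0, 0, 0]
  grip: [0.3, 0.3, 0.3, 0.3, 0.3]

```text
time_s: 7.25
tcp_pos: [0.4612, 0.1497, 0.3225]
ee_rot: [[0.111, -0.994, 0.006], [-0.994, -0.111, 0.003], [-0.002, -0.006, -1.0]]
wrist_force: [-0.0, 0.4, 0.5]
gripper_width: 0.598
gripper_force: 0.0
```

```bash
python3 - <<'E'
from h import *
s=show()
c=capture('wrist'); cv2.imwrite('pics/w2.png',c['pixels']); W=cloud(c,s)
for t in ['knob','knob_bore','cabinet_drawer0_handle']: look(t,'wrist')
look('knob','wrist',spot_in)
t=capture('top'); look('knob','top');look('cabinet_drawer0_handle','top'); look('knob','top',spot_in)
cv2.imwrite('pics/top2.png',np.hstack([cv2.resize(t['pixels'][150:300,170:320],(450,450),interpolation=2)]))
E
```

```text
7.25 tcp [0.4612 0.1497 0.3225] F [-0.0061  0.3602  0.5452] gw 0.5981145251302237 gf 0.0
call knob wrist [0.5402 0.16   0.0228] 0.77
call knob_bore wrist [0.5408 0.1557 0.0442] 0.64
call cabinet_drawer0_handle wrist [0.4172 0.145  0.0634] 0.95
call knob wrist [0.5396 0.1553 0.0651] 0.7
call knob top [0.5433 0.158  0.0217] 0.67
call cabinet_drawer0_handle top [0.423  0.1429 0.0595] 0.68
call knob top [0.5434 0.1561 0.0666] 0.8
```

View pics/w2.png

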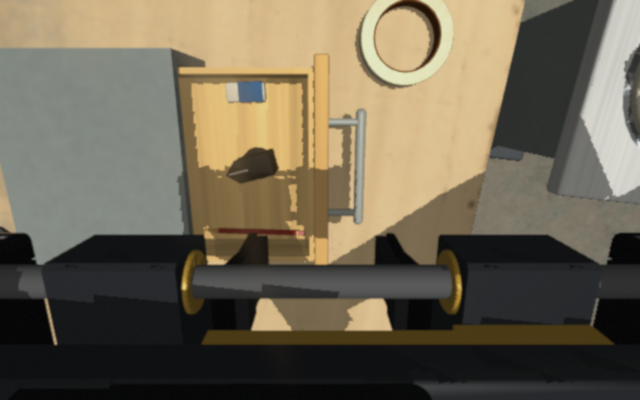

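```bash
cat >> h.py <<'E'
def knobfit(W,c0,zlo=.055,zhi=.072,r=.036):
    m=(W[...,2]>zlo)&(W[...,2]<zhi)&(np.hypot(W[...,0]-c0[0],W[...,1]-c0[1])<r)
    p=W[m]; b=cv2.minAreaRect(p[:,:2].astype(np.float32)*1000); print('n',len(p),'mean',p.mean(0),'ztop',np.percentile(p[:,2],[50,90]),'rect',b)
    l=cv2.fitLine(p[:,:2].astype(np.float32),cv2.DIST_HUBER,0,.001,.001).ravel(); print('axis',np.degrees(np.arctan2(l[1],l[0])))
    return m
E
python3 - <<'E'
from h import *
s=sense(); c=capture('wrist'); W=cloud(c,s); knobfit(W,[.541,.156])
t=capture('top'); knobfit(cloud(t),[.543,.157])
# shaft from top, colour crop
cv2.imwrite('pics/t3.png',np.hstack([cv2.resize(t['pixels'][205:245,375:415],(400,400),interpolation=2),cv2.resize(t['pixels'][160:230,220:290],(400,400),interpolation=2)]))
E
```

```text
n 1032 mean [0.5386 0.1567 0.0643] ztop [0.0645 0.0655] rect ((541.7266235351562, 158.36166381835938), (52.04600143432617, 26.27623748779297), 20.934293746948242)
axis 21.294561
n 229 mean [0.5412 0.1575 0.0647] ztop [0.065  0.0673] rect ((543.1632690429688, 158.74551391601562), (50.933780670166016, 26.41274642944336), 19.744131088256836)
axis 19.98787
```

View pics/t3.png

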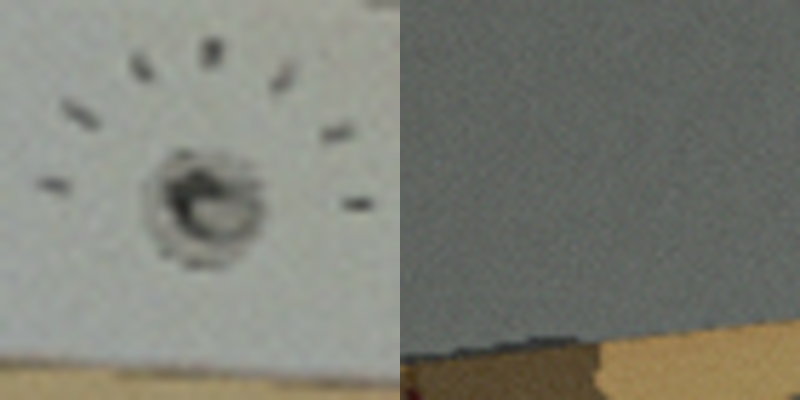

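The top crop shows the shaft with its dark flat side towards the upper left (+x, +y). The wrist view shows the knob at (253,165), nose towards the cabinet with the white line at (235,173), heading about 20.5°. The eraser and pencil are clear of it.

```bash
python3 - <<'E'
from h import *
plan([.5388,.157,.20],110.6)
E
```

```text
slide [ 0.0008 -0.0801  0.1186] yaw -173.63376877173795 spin 75.76623122826209
```

>>> servo_tool:
  slide:
    - [0, -0.02, 0.02]
    - [0, -0.04, 0.04]
    - [0, -0.06, 0.06]
    - [0, -0.08, 0.08]
    - [0.0008, -0.0801, 0.09]
  spin: [7, 14, 21, 28, 35]
  grip: [0.3, 0.3, 0.3, 0.3, 0.3]

```text
time_s: 8.22
tcp_pos: [0.5407, 0.1572, 0.2255]
ee_rot: [[-0.485, -0.874, -0.003], [-0.874, 0.485, -0.002], [0.003, 0.002, -1.0]]
wrist_force: [-0.0, 0.3, 0.5]
gripper_width: 0.697
gripper_force: 0.0
```

>>> servo_tool:
  slide:
    - [0, 0, 0]
    - [0, 0, 0]
    - [0, 0, 0]
    - [0, 0, 0]
    - [0, 0, 0]
  spin: [7, 14, 21, 28, 35]
  grip: [0.3, 0.3, 0.3, 0.3, 0.3]

```text
time_s: 8.63
tcp_pos: [0.539, 0.1571, 0.2288]
ee_rot: [[-0.899, -0.439, -0.0], [-0.439, 0.899, -0.0], [0.001, -0.0, -1.0]]
wrist_force: [0.5, 0.5, 0.0]
gripper_width: 0.704
gripper_force: 0.0
```

>>> servo_tool:
  slide:
    - [0, 0, 0]
    - [0, 0, 0]
    - [0, 0, 0]
    - [0, 0, 0]
    - [0, 0, 0]
  spin: [5.8, 5.8, 5.8, 5.8, 5.8]
  grip: [0.3, 0.3, 0.3, 0.3, 0.3]

```text
time_s: 9.05
tcp_pos: [0.539, 0.1571, 0.229]
ee_rot: [[-0.936, -0.353, 0.0], [-0.353, 0.936, -0.0], [0.0, -0.0, -1.0]]
wrist_force: [0.6, -0.1, 0.2]
gripper_width: 0.699
gripper_force: 0.0
```

```bash
python3 - <<'E'
from h import *
s=show()
c=capture('wrist'); cv2.imwrite('pics/w4.png',c['pixels']); W=cloud(c,s)
for t in ['knob','knob_bore']: look(t,'wrist')
knobfit(W,[.541,.158])
plan([.5388,.157,.06],110.6,s)
E
```

```text
9.05 tcp [0.539  0.1571 0.229 ] F [ 0.6025 -0.1453  0.2117] gw 0.699161945964932 gf 0.0
call knob wrist [0.5404 0.1608 0.0224] 0.9
call knob_bore wrist [0.5368 0.1568 0.0406] 0.89
n 1599 mean [0.5382 0.1576 0.0644] ztop [0.0645 0.0654] rect ((541.7222290039062, 158.76622009277344), (51.910987854003906, 25.73096466064453), 21.01826286315918)
axis 21.05638
slide [0.0002 0.     0.169 ] yaw 110.64252505957427 spin 0.04252505957427388
```

View pics/w4.png

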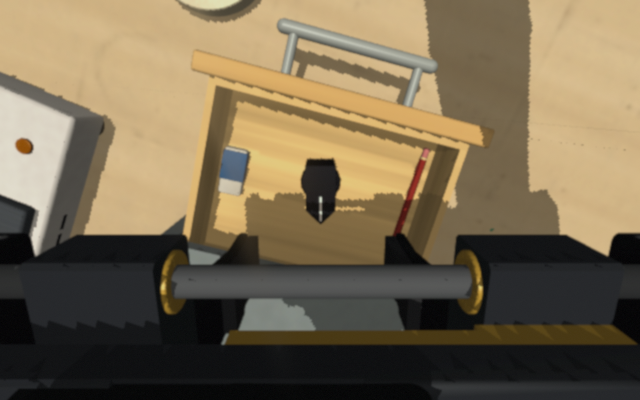

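The knob sits at (320,190), nose down the image at (320,222), centred between the fingers and parallel to the pads. I descend and grasp.

>>> servo_tool:
  slide:
    - [0.001, 0, 0.03]
    - [0.001, 0, 0.06]
    - [0.001, 0, 0.09]
    - [0.001, 0, 0.115]
    - [0.001, 0, 0.13]
  spin: [-0.3, -0.3, -0.3, -0.3, -0.3]
  grip: [0.3, 0.3, 0.3, 0.3, 0.3]

```text
time_s: 9.62
tcp_pos: [0.5366, 0.156, 0.0961]
ee_rot: [[-0.934, -0.356, -0.004], [-0.356, 0.934, -0.002], [0.004, -0.0, -1.0]]
wrist_force: [0.2, -0.3, 0.7]
gripper_width: 0.702
gripper_force: 0.0
```

>>> servo_tool:
  slide:
    - [0, 0, 0.015]
    - [0, 0, 0.028]
    - [0, 0, 0.036]
    - [0, 0, 0.039]
    - [0, 0, 0.039]
  spin: [0, 0, 0, 0, 0]
  grip: [0.3, 0.3, 0.3, 0.3, 0.3]

```text
time_s: 10.03
tcp_pos: [0.5379, 0.1566, 0.0596]
ee_rot: [[-0.934, -0.356, -0.001], [-0.356, 0.934, -0.001], [0.001, -0.0, -1.0]]
wrist_force: [-0.3, 0.8, 0.7]
gripper_width: 0.703
gripper_force: 0.0
```

>>> servo_tool:
  slide:
    - [0, 0, 0]
    - [0, 0, 0]
    - [0, 0, 0]
    - [0, 0, 0]
    - [0, 0, 0]
  spin: [0, 0, 0, 0, 0]
  grip: [0.9, 0.9, 0.9, 0.9, 0.9]

```text
time_s: 10.45
tcp_pos: [0.5383, 0.1569, 0.0606]
ee_rot: [[-0.934, -0.356, 0.001], [-0.356, 0.934, 0.001], [-0.001, 0.0, -1.0]]
wrist_force: [0.1, -0.7, -0.6]
gripper_width: 0.41
gripper_force: 0.0
```

>>> servo_tool:
  slide:
    - [0, 0, 0]
    - [0, 0, 0]
    - [0, 0, 0]
    - [0, 0, 0]
    - [0, 0, 0]
  spin: [0, 0, 0, 0, 0]
  grip: [0.9, 0.9, 0.9, 0.9, 0.9]

```text
time_s: 10.87
tcp_pos: [0.5382, 0.1568, 0.0603]
ee_rot: [[-0.934, -0.356, 0.0], [-0.356, 0.934, 0.0], [-0.0, -0.0, -1.0]]
wrist_force: [0.2, -0.2, 2.7]
gripper_width: 0.298
gripper_force: 30.0
```

>>> servo_tool:
  slide:
    - [0, 0, -0.02]
    - [0, 0, -0.06]
    - [0, 0, -0.1]
    - [0, 0, -0.14]
    - [0, 0, -0.17]
  spin: [0, 0, 0, 0, 0]
  grip: [0.9, 0.9, 0.9, 0.9, 0.9]

```text
time_s: 11.28
tcp_pos: [0.5385, 0.1569, 0.2333]
ee_rot: [[-0.934, -0.356, 0.003], [-0.356, 0.934, 0.001], [-0.003, 0.0, -1.0]]
wrist_force: [0.3, 0.7, -0.9]
gripper_width: 0.298
gripper_force: 30.0
```

>>> servo_tool:
  slide:
    - [0.004, -0.025, -0.01]
    - [0.012, -0.065, -0.02]
    - [0.018, -0.1, -0.03]
    - [0.024, -0.13, -0.03]
    - [0.03, -0.163, -0.03]
  spin: [0, 0, 0, 0, 0]
  grip: [0.9, 0.9, 0.9, 0.9, 0.9]

```text
time_s: 11.7
tcp_pos: [0.568, -0.0075, 0.2604]
ee_rot: [[-0.934, -0.356, 0.001], [-0.356, 0.934, 0.001], [-0.001, 0.0, -1.0]]
wrist_force: [1.0, -0.1, -1.4]
gripper_width: 0.295
gripper_force: 30.0
```

>>> servo_tool:
  slide:
    - [0.006, -0.035, 0]
    - [0.012, -0.075, 0]
    - [0.02, -0.11, 0]
    - [0.026, -0.145, 0]
    - [0.03, -0.163, 0]
  spin: [0, 0, 0, 0, 0]
  grip: [0.9, 0.9, 0.9, 0.9, 0.9]

```text
time_s: 12.12
tcp_pos: [0.598, -0.1726, 0.2589]
ee_rot: [[-0.935, -0.353, -0.001], [-0.353, 0.935, -0.0], [0.001, 0.0, -1.0]]
wrist_force: [-0.7, 0.9, -1.0]
gripper_width: 0.294
gripper_force: 30.0
```

>>> servo_tool:
  slide:
    - [0, 0, 0]
    - [0, 0, 0]
    - [0, 0, 0]
    - [0, 0, 0]
    - [0, 0, 0]
  spin: [0, 0, 0, 0, 0]
  grip: [0.9, 0.9, 0.9, 0.9, 0.9]

```text
time_s: 12.53
tcp_pos: [0.5981, -0.168, 0.2602]
ee_rot: [[-0.934, -0.358, 0.0], [-0.358, 0.934, 0.0], [-0.0, 0.0, -1.0]]
wrist_force: [-0.4, -0.5, -1.1]
gripper_width: 0.297
gripper_force: 30.0
```

```bash
python3 - <<'E'
from h import *
s=show()
c=capture('wrist'); W=cloud(c,s)
for t in ['shaft_tip','warmer','knob']: look(t,'wrist')
def px(P):
    H=np.array(c['hand_eye']); T=np.array(s['ee_rot']).T@(np.array(P)-s['tcp_pos']); q=H[:3,:3].T@(T-H[:3,3]); return q[0]/q[2]*c['fx']+c['cx'],q[1]/q[2]*c['fy']+c['cy']
u,v=px([.587,-.1697,.083]); print(u,v)
m=(W[...,2]>.077)&(W[...,2]<.09)&(np.hypot(W[...,0]-.587,W[...,1]+.17)<.02)&(c['depth']>0)
p=W[m]; print(len(p),p.mean(0),cv2.minAreaRect(p[:,:2].astype(np.float32)*1000), np.median(p[:,2]))
(cx,cy),r=cv2.minEnclosingCircle(p[:,:2].astype(np.float32)*1000); print('circ',cx,cy,r)
y0,x0=int(v)-35,int(u)-35
a=cv2.resize(c['pixels'][max(y0,0):y0+70,x0:x0+70],(400,400),interpolation=2)
cv2.imwrite('pics/w5.png',np.hstack([a,cv2.resize(c['pixels'][100:,150:490],(400,400))]))
np.savez('w5.npz',px=c['pixels'],W=W)
E
```

```text
12.5333 tcp [ 0.5981 -0.168   0.2602] F [-0.364  -0.4621 -1.0912] gw 0.29713320008931127 gf 29.998004464432597
call shaft_tip wrist [ 0.5881 -0.1723  0.0831] 0.49
call warmer wrist [ 0.7014 -0.1777  0.0001] 0.9
call knob wrist [ 0.6023 -0.1638  0.222 ] 0.83
322.19754056992383 175.68469670414916
201 [ 0.5851 -0.1714  0.0822] ((585.0242309570312, -171.11276245117188), (11.679740905761719, 15.463513374328613), 6.6019673347473145) 0.08240069465103114
circ 587.0202026367188 -170.9246826171875 7.935301303863525
```

View pics/w5.png

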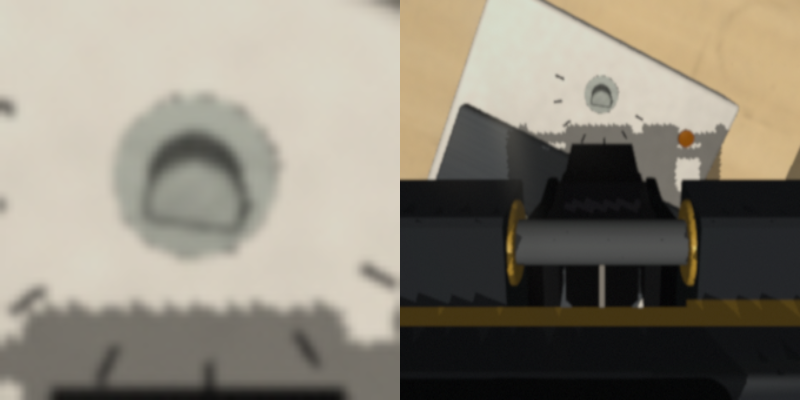

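The left crop shows the D-shaft at about (195,185), with its flat a line from (147,214) to (238,230) facing down the image, roughly the held nose's direction. The right crop shows the knob held square between the fingers, nose at (600,150). I'll measure the flat's line to sub-pixel accuracy.

```bash
python3 - <<'E'
from h import *
s=sense(); g=0
for i in range(4):
    c=capture('wrist'); g=g+cv2.cvtColor(c['pixels'],cv2.COLOR_BGR2GRAY).astype(float)/4
H=np.array(c['hand_eye']); R=np.array(s['ee_rot'])
def w(u,v,z=.083):
    o=R@H[:3,3]+s['tcp_pos']; d=R@H[:3,:3]@np.array([(u-c['cx'])/c['fx'],(v-c['cy'])/c['fy'],1]); return (o+d*(z-o[2])/d[2])[:2]
print(g[160:186,308:334].astype(int))
pts=[]
for u in range(315,327):
    col=g[173:185,u]; k=col.argmin(); 
    if 0<k<11:
        a,b,d=col[k-1:k+2]; pts.append((u,173+k+.5*(a-d)/(a-2*b+d)))
print(np.array(pts))
P=np.array([w(*p) for p in pts]); l=cv2.fitLine(P.astype(np.float32),cv2.DIST_HUBER,0,1e-4,1e-4).ravel()
print('line dir',np.degrees(np.arctan2(l[1],l[0])),'mid',P.mean(0),'scale',P[-1]-P[0])
E
```

```text
[[209 208 205 193 178 171 168 165 164 167 168 168 168 167 167 167 167 167
  167 166 164 162 163 172 189 200]
 [208 204 195 179 166 166 167 166 166 166 166 166 164 164 163 164 166 166
  167 166 166 165 165 167 175 190]
 [204 196 182 170 164 165 166 166 165 164 160 156 150 147 147 150 156 160
  163 165 165 166 166 165 166 178]
 [198 183 170 165 164 164 164 163 160 151 139 127 117 112 113 118 127 138
  150 160 165 165 165 164 162 166]
 [191 171 163 162 162 162 161 155 143 125 104  90  81  80  82  85  90 104
  124 144 159 164 165 165 163 163]
 [185 167 160 160 160 159 152 137 115  94  80  72  69  70  72  72  73  78
   92 117 143 158 164 164 164 162]
 [180 166 161 161 160 154 139 113  89  77  74  72  71  71  72  73  71  70
   73  89 118 145 159 162 162 161]
 [177 167 164 163 161 149 123  93  77  75  78  81  84  87  87  83  77  72
   69  73  95 128 152 159 159 159]
 [175 167 165 165 161 143 107  81  78  85  95 104 111 116 115 108  98  86
   77  71  81 113 144 156 158 158]
 [172 166 165 165 159 136  97  82  91 105 119 131 139 144 143 135 125 112
   99  84  77 101 136 155 159 159]
 [171 166 
[... 1352 characters left out ...]
156 156 155 155 154
  153 150 150 163 183 197 204 208]
 [207 207 207 206 198 187 181 171 160 159 158 156 156 156 158 157 157 158
  158 156 160 178 198 206 208 208]
 [208 207 207 207 206 204 199 192 181 177 168 160 157 158 165 166 164 169
  175 179 183 194 205 208 208 207]
 [208 208 208 208 208 208 207 205 202 197 189 180 171 169 182 186 185 189
  195 200 203 205 207 207 207 207]]
[[315.     177.9943]
 [316.     178.1136]
 [317.     178.2632]
 [318.     178.5   ]
 [319.     178.7   ]
 [320.     178.9048]
 [321.     179.0368]
 [322.     179.12  ]
 [323.     179.1988]
 [324.     179.375 ]
 [325.     179.6375]
 [326.     179.7526]]
line dir -78.32054 mid [ 0.5904 -0.1706] scale [-0.002   0.0097]
```

```bash
python3 - <<'E'
from h import *
show(); plan([.587,-.1703,.135],101.7)
E
```

```text
12.9333 tcp [ 0.5981 -0.1691  0.2601] F [-0.581   0.4588 -0.7951] gw 0.29550042548310246 gf 29.99788059387356
slide [0.0108 0.0028 0.1251] yaw 110.87432038183321 spin 9.174320381833212
```

```bash
cat > m.py <<'E'
from h import *
s=sense(); g=0
c=capture('wrist'); g=cv2.cvtColor(c['pixels'],cv2.COLOR_BGR2GRAY).astype(float); W=cloud(c,s)
s2=show()
H=np.array(c['hand_eye']); R=np.array(s['ee_rot'])
def w(u,v,z=.083):
    o=R@H[:3,3]+s['tcp_pos']; d=R@H[:3,:3]@np.array([(u-c['cx'])/c['fx'],(v-c['cy'])/c['fy'],1]); return (o+d*(z-o[2])/d[2])[:2]
m=(W[...,2]>.079)&(W[...,2]<.09)&(np.hypot(W[...,0]-.587,W[...,1]+.17)<.02)&(c['depth']>0)
p=W[m]; print(len(p),p.mean(0),cv2.minEnclosingCircle(p[:,:2].astype(np.float32)*1000))
v,u=np.nonzero(m); print('px',u.mean(),v.mean(),u.min(),u.max(),v.min(),v.max())
# template: D outline radius 8 flat 3.5 -> bright top face area mean fit by search
best=[]
P=np.stack(np.meshgrid(np.arange(300,345),np.arange(150,200)),-1).reshape(-1,2)
X=np.array([w(*q) for q in P]); G=np.array([g[q[1],q[0]] for q in P])
# depth mask fit to D-shape
M=np.array([m[q[1],q[0]] for q in P])
for ax in np.arange(.583,.592,.0005):
  for ay in np.arange(-.175,-.165,.0005):
    d=X-[ax,ay]; r=np.hypot(*d.T)<.008
    for a in range(0,25,2):
      t=np.radians(a); D=r&(d@[np.cos(t),np.sin(t)]<.0035); best.append(((D!=M).sum(),ax,ay,a))
best.sort(); print(best[:4],np.mean(best[:20],0))
E
python3 m.py
```

```text
12.9833 tcp [ 0.5981 -0.1692  0.2601] F [ 0.232   0.4073 -1.6881] gw 0.2954804924473267 gf 29.99793239403516
191 [ 0.5853 -0.1713  0.0823] ((586.6668701171875, -170.85145568847656), 7.881807804107666)
px 322.282722513089 173.54450261780104 314 330 166 180
[(np.int64(10), np.float64(0.5869999999999995), np.float64(-0.17099999999999999), 12), (np.int64(10), np.float64(0.5869999999999995), np.float64(-0.17099999999999999), 14), (np.int64(12), np.float64(0.5869999999999995), np.float64(-0.17099999999999999), 10), (np.int64(13), np.float64(0.5869999999999995), np.float64(-0.17099999999999999), 16)] [16.15    0.5868 -0.1711 13.4   ]
```

>>> servo_tool:
  slide:
    - [0.005, 0.001, 0.03]
    - [0.011, 0.0023, 0.06]
    - [0.011, 0.0023, 0.09]
    - [0.011, 0.0023, 0.115]
    - [0.011, 0.0023, 0.127]
  spin: [4, 8.6, 8.6, 8.6, 8.6]
  grip: [0.9, 0.9, 0.9, 0.9, 0.9]

```text
time_s: 13.4
tcp_pos: [0.5848, -0.1708, 0.1293]
ee_rot: [[-0.977, -0.211, -0.006], [-0.211, 0.977, 0.001], [0.006, 0.002, -1.0]]
wrist_force: [-0.3, 0.7, -0.9]
gripper_width: 0.297
gripper_force: 30.0
```

>>> servo_tool:
  slide:
    - [0, 0, 0]
    - [0, 0, 0]
    - [0, 0, 0]
    - [0, 0, 0]
    - [0, 0, 0]
  spin: [0, 0, 0, 0, 0]
  grip: [0.9, 0.9, 0.9, 0.9, 0.9]

```text
time_s: 13.82
tcp_pos: [0.5878, -0.1711, 0.1346]
ee_rot: [[-0.977, -0.212, 0.003], [-0.212, 0.977, -0.0], [-0.003, -0.001, -1.0]]
wrist_force: [0.1, 0.1, -0.5]
gripper_width: 0.298
gripper_force: 30.0
```

```bash
python3 - <<'E'
from h import *
s=show(); plan([.587,-.171,.118],102.3)
for n in ['top','side']:
    c=capture(n); look('knob',n); look('knob_bore',n); look('shaft_tip',n); W=cloud(c)
    if n=='top': knobfit(W,[.59,-.17],.127,.15)
cv2.imwrite('pics/s6.png',cv2.resize(c['pixels'][120:230,290:400],(500,500),interpolation=2))
E
```

```text
13.8167 tcp [ 0.5878 -0.1711  0.1346] F [ 0.1005  0.0663 -0.5426] gw 0.29770827866472926 gf 29.997815215028822
slide [0.0008 0.0003 0.0166] yaw 102.25989059230331 spin -0.040109407696689914h.py:20: RuntimeWarning: Mean of empty slice.
  p=W[m]; b=cv2.minAreaRect(p[:,:2].astype(np.float32)*1000); print('n',len(p),'mean',p.mean(0),'ztop',np.percentile(p[:,2],[50,90]),'rect',b)
  ret = um.true_divide(
Traceback (most recent call last):
  File "h.py", line 20, in knobfit
    p=W[m]; b=cv2.minAreaRect(p[:,:2].astype(np.float32)*1000); print('n',len(p),'mean',p.mean(0),'ztop',np.percentile(p[:,2],[50,90]),'rect',b)
                                                                                                         ~~~~~~~~~~~~~^^^^^^^^^^^^^^^^
IndexError: index -1 is out of bounds for axis 0 with size 0
```

>>> servo_tool:
  slide:
    - [0.0004, 0, 0.003]
    - [0.0004, 0, 0.006]
    - [0.0004, 0, 0.009]
    - [0.0004, 0, 0.012]
    - [0.0004, 0, 0.012]
  spin: [0, 0, 0, 0, 0]
  grip: [0.9, 0.9, 0.9, 0.9, 0.9]

```text
time_s: 14.43
tcp_pos: [0.586, -0.171, 0.1199]
ee_rot: [[-0.977, -0.212, -0.002], [-0.212, 0.977, 0.0], [0.002, 0.001, -1.0]]
wrist_force: [-0.3, -0.5, -1.9]
gripper_width: 0.293
gripper_force: 30.0
```

>>> servo_tool:
  slide:
    - [0, 0, 0.001]
    - [0, 0, 0.002]
    - [0, 0, 0.003]
    - [0, 0, 0.004]
    - [0, 0, 0.005]
  spin: [0, 0, 0, 0, 0]
  grip: [0.9, 0.9, 0.9, 0.9, 0.9]

```text
time_s: 14.85
tcp_pos: [0.5868, -0.1713, 0.1162]
ee_rot: [[-0.977, -0.212, 0.001], [-0.212, 0.977, -0.0], [-0.001, -0.0, -1.0]]
wrist_force: [0.9, -0.4, 0.2]
gripper_width: 0.297
gripper_force: 30.0
```

>>> servo_tool:
  slide:
    - [0, 0, 0.002]
    - [0, 0, 0.004]
    - [0, 0, 0.006]
    - [0, 0, 0.008]
    - [0, 0, 0.009]
  spin: [0, 0, 0, 0, 0]
  grip: [0.9, 0.9, 0.9, 0.9, 0.9]

```text
time_s: 15.27
tcp_pos: [0.5867, -0.1713, 0.1069]
ee_rot: [[-0.977, -0.212, 0.0], [-0.212, 0.977, -0.0], [-0.0, -0.0, -1.0]]
wrist_force: [-0.5, -2.2, 0.3]
gripper_width: 0.295
gripper_force: 30.0
```

>>> servo_tool:
  slide:
    - [0, 0, 0.001]
    - [0, 0, 0.002]
    - [0, 0, 0.003]
    - [0, 0, 0.004]
    - [0, 0, 0.005]
  spin: [0, 0, 0, 0, 0]
  grip: [0.9, 0.9, 0.9, 0.9, 0.9]

```text
time_s: 15.68
tcp_pos: [0.5868, -0.1713, 0.1022]
ee_rot: [[-0.977, -0.212, 0.001], [-0.212, 0.977, -0.0], [-0.001, -0.0, -1.0]]
wrist_force: [1.4, -2.6, 0.1]
gripper_width: 0.293
gripper_force: 30.0
```

>>> servo_tool:
  slide:
    - [0, 0, 0.0]
    - [0, 0, 0.0]
    - [0, 0, 0.0]
    - [0, 0, 0.0]
    - [0, 0, 0.0]
  spin: [0, 0, 0, 0, 0]
  grip: [0.9, 0.9, 0.9, 0.9, 0.9]

```text
time_s: 16.1
tcp_pos: [0.5868, -0.1713, 0.1021]
ee_rot: [[-0.977, -0.212, 0.0], [-0.212, 0.977, -0.0], [-0.0, -0.0, -1.0]]
wrist_force: [1.8, -2.7, -0.4]
gripper_width: 0.296
gripper_force: 30.0
```

>>> servo_tool:
  slide:
    - [0, 0, 0.0005]
    - [0, 0, 0.001]
    - [0, 0, 0.0015]
    - [0, 0, 0.002]
    - [0, 0, 0.002]
  spin: [0, 0, 0, 0, 0]
  grip: [0.9, 0.9, 0.9, 0.9, 0.9]

```text
time_s: 16.52
tcp_pos: [0.5868, -0.1713, 0.1004]
ee_rot: [[-0.977, -0.212, 0.0], [-0.212, 0.977, -0.0], [-0.0, -0.0, -1.0]]
wrist_force: [0.0, -3.6, 3.4]
gripper_width: 0.297
gripper_force: 30.0
```

>>> servo_tool:
  slide:
    - [0, 0, 0.001]
    - [0, 0, 0.002]
    - [0, 0, 0.003]
    - [0, 0, 0.004]
    - [0, 0, 0.004]
  spin: [0, 0, 0, 0, 0]
  grip: [0.9, 0.9, 0.9, 0.9, 0.9]

```text
time_s: 16.93
tcp_pos: [0.5868, -0.1713, 0.0968]
ee_rot: [[-0.977, -0.213, 0.001], [-0.213, 0.977, -0.0], [-0.0, -0.001, -1.0]]
wrist_force: [-0.2, -3.7, 7.1]
gripper_width: 0.294
gripper_force: 30.0
```

>>> servo_tool:
  slide:
    - [0, 0, 0.0005]
    - [0, 0, 0.001]
    - [0, 0, 0.001]
    - [0, 0, 0.001]
    - [0, 0, 0.001]
  spin: [0, 0, 0, 0, 0]
  grip: [0.9, 0.9, 0.9, 0.9, 0.9]

```text
time_s: 17.35
tcp_pos: [0.5868, -0.1713, 0.0961]
ee_rot: [[-0.977, -0.213, 0.001], [-0.213, 0.977, -0.0], [-0.001, -0.001, -1.0]]
wrist_force: [-0.8, -3.2, 8.0]
gripper_width: 0.295
gripper_force: 30.0
```

>>> servo_tool:
  slide:
    - [0, 0, 0.0005]
    - [0, 0, 0.001]
    - [0, 0, 0.0015]
    - [0, 0, 0.002]
    - [0, 0, 0.002]
  spin: [0, 0, 0, 0, 0]
  grip: [0.9, 0.9, 0.9, 0.9, 0.9]

```text
time_s: 17.77
tcp_pos: [0.5869, -0.1713, 0.0953]
ee_rot: [[-0.977, -0.213, 0.001], [-0.213, 0.977, -0.001], [-0.001, -0.001, -1.0]]
wrist_force: [-2.2, -2.2, 12.5]
gripper_width: 0.293
gripper_force: 30.0
```

>>> servo_tool:
  slide:
    - [0, 0, 0]
    - [0, 0, 0]
    - [0, 0, 0]
    - [0, 0, 0]
    - [0, 0, 0]
  spin: [0, 0, 0, 0, 0]
  grip: [0.9, 0.9, 0.9, 0.9, 0.9]

```text
time_s: 18.18
tcp_pos: [0.5869, -0.1713, 0.0953]
ee_rot: [[-0.977, -0.213, 0.001], [-0.213, 0.977, -0.001], [-0.001, -0.001, -1.0]]
wrist_force: [-2.7, -1.5, 12.3]
gripper_width: 0.297
gripper_force: 30.0
```

```bash
python3 - <<'E'
from h import *
show()
t=capture('top'); look('cabinet_drawer0_handle','top')
c=capture('side'); look('knob','side'); look('knob_bore','side'); look('ink_jar','side'); look('cabinet_drawer0_handle','side')
cv2.imwrite('pics/s7.png',cv2.resize(c['pixels'][110:260,230:430],(800,600),interpolation=2))
E
```

```text
18.1833 tcp [ 0.5869 -0.1713  0.0953] F [-2.7136 -1.5473 12.3346] gw 0.2973151270015978 gf 29.999298881739378
call cabinet_drawer0_handle top [0.4234 0.1459 0.0611] 0.81
call knob side [ 0.5881 -0.1744  0.0665] 0.78
call knob_bore side [ 0.5929 -0.1742  0.0785] 0.54
call ink_jar side [ 0.7173 -0.2144  0.0685] 0.79
call ink_jar side [ 0.5919 -0.1733  0.0781] 0.22
call cabinet_drawer0_handle side [0.4192 0.1398 0.0622] 0.86
```

View pics/s7.png

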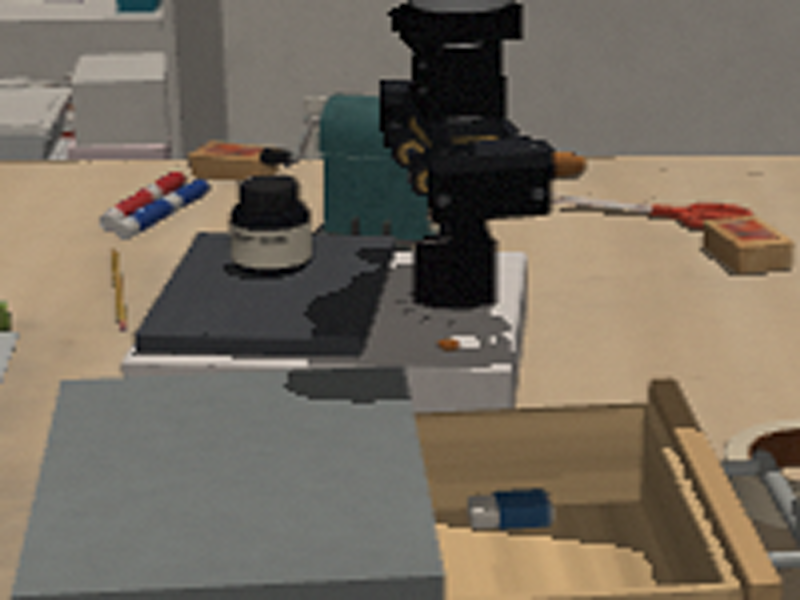

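The side view shows the knob down on the deck at (455,290), still held by the gripper. The jar is upright at (270,225) and the drawer is open. The push of 12.3 N is above the 10 N the shaft needs to reach its stop.

```bash
python3 -c "
from h import *
print(finish_job())"
```

```text
the job is handed in; nothing more can be done
None
```

I handed the job in with the drawer pulled to its stop, the knob on the shaft and held pressed down with about 12 N, and the ink jar upright; the judge's verdict wasn't shown.

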